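# Lay a machine leg down in its drilling jig

### The arm

A 6-joint arm with a two-finger parallel gripper is mounted at the origin on the work surface; the furniture and walls round the work are solid. World frame = base frame: x ahead of the robot, y to its left, z up, the work surface at z = 0. Lengths are in mm, angles in degrees, forces in N, time in s.
With the tool pointing down it reaches from about 300 to 850 mm from the base axis. Payload 5.4 kg.
Tool frame: the origin (TCP) lies at the very end of the fingers, on their centre line; the grasp point (between the pads) lies 19 mm behind it; z points along the fingers, y is the line along which they close (so a half turn about z gives the same grasp; the last joint's range is limited). The gripper opens to 85 mm and grips with 20 to 120 N. Pads are 22 mm wide; open, the fingers measure 114 mm over their backs; the gripper's body (76 mm by 85 mm) begins 54 mm behind the grasp point. The pads swing forward as they close: fully open they stand 13 mm farther back than shut.
Start: joints at [58.722, 9.076, 91.501, -0, 79.423, -12.038], TCP at [189.486, 542.864, 231.299] pointing down, gripper open.
Joint ranges: [-166.64, 166.64], [-54.1, 131.32], [10.49, 154.53], [-73.88, 253.88], [9.74, 151.15], [-171.62, 171.62]. Speed limits (degrees/s): [147.25, 147.25, 180, 180, 180, 180].

### API

Orientations are given as a 3x3 rotation matrix whose columns are the frame's x, y, z axes.
In Python, from workcell import status, snapshot, camera_params, job, finder gives the robot as it stands.
- The arm moves only by the tool jog_arm, never from a script. Its argument "increments" is a list of rows, each an object with "delta_pos": the shift along the tool's x, y, z in mm, a list of three; "angular": the turn, a rotation vector about the tool's x, y, z in degrees, a list of three. A call has 1 to 20 rows; each row is the pose to reach, as a shift and turn from the pose commanded when the call began, along the tool's axes at that moment; what a row does not reach only later rows make up. A row lasts 1/12 s, in which the tool goes at most 41.7 mm and 7.16 degrees, less where a joint would pass 70% of its speed; a pose out of reach is approached as far as the arm can. A call with a gripper value outside its range is refused whole. "gripper" is the closure, from -1 (fully open) to 1 (shut), set as the call begins (left out, the last holds). The fingers move at their own pace and stop on an object; "squeeze" is the grip in N (left out, the last holds). Time passes only in rows, so rows that repeat a pose let the fingers close. It gives the time, the measured TCP pose, the force, the opening and the grip force at its end, in the units of the state.
- status.state(): the state, without advancing time (a new reading comes with each control period).
- snapshot(name): name is "side" or "top" or "wrist"; returns (picture, depth): 400x640x3 uint8, blue, green, red; 400x640 float32, mm along the optical axis (not along the pixel's ray), 0 where there is no reading.
- camera_params(name): a dict with "fx", "fy", "cx", "cy" (pixels), "world_from_camera" (4x4, takes a point from camera to world coordinates); the wrist camera has in their place "mount" (4x4, takes a point from camera to tool coordinates, whose origin is the TCP and whose axes are the flange's). Camera axes: x right, y up, looking along -z (the intrinsics and any distortion apply to the point x, -y, -z); pixel columns grow to the right and rows downward; lengths in mm; the calibration is good to about 2 mm. A picture is of the moment at which its call begins: read the wrist's pose just before it. camera_params takes no time and is no camera call.
- job.hand_in(): hands the job in; it is judged then, once.
Trained networks look in the newest picture that a camera, given by its name, has taken for a name from the list of things; names that differ only in an ending like _2 or _b are one class to them, and where a whole thing is asked for, a point or a joint stands for the part that bears it (a point fixed in the world has none). Each returns a list of dicts, best first, with "confidence" (0 to 1); they miss things now and then, are a little off and sometimes report something else, mostly with a low value. They report only what shows in the picture. A call takes as long as a camera call.
- finder.boxes_of(camera, name): "point" ([row, column] in pixels, amid what is visible of it).
- finder.masks_of(camera, name): "region" (400x640 bool, what is visible of it) and "point" ([row, column] in pixels, amid what is visible of it).
- finder.spot_point(camera, name): "point" ([row, column] in pixels: a listed point, or the origin of a listed thing).
The state is a dict: "t": time; "q": joint angles; "qvel": joint speeds; "effort": joint torques, N m; "tool_pos": TCP position; "tcp_rot": TCP orientation; "contact_force": force on the tool from outside, world axes, zero at the start; "ft_torque": the same for the moment, N m; "finger_gap": finger opening in mm; "grip_force": force on a finger pad.
Only numpy, scipy, OpenCV 4.12 (cv2) and the standard library are available. Lean on these libraries where they do the work, as an engineer would, in place of code of your own. Each camera call takes 0.05 s, during which the arm holds its last target. There are 200 camera calls.

### The job

Get the steel leg that stands on the drilling jig ready for cross-drilling, using the fingers only to push and support it, never pinching or lifting it. Tip it over towards the jig's forked rest and lower it gently, never letting it drop, until its tube lies fully down in the fork, then push it along until its foot plate is home against the stop strip. Last, push the hold-down arm by its ball knob fully across the tube, and leave everything else on the counter where it is.

Things in the scene. Friction and masses are not known exactly. Their poses are not given: they have to be found in the camera images.
- jig: Drill jig, fixed: bed 187 x 134 mm, its top 32 mm above the counter. Origin: on the counter under the middle of the stop strip's working face. z up; the leg's foot stands on the +x side, the forked rest is on the -x side (to the robot's left), the hold-down's post on the -y side (nearer the robot). Bed spans x -102 to +85, y -67 to +67 mm; beyond x = -102 only counter is under the leg's free end.
- leg: The leg: steel tube 28 x 28 mm square, upright on the middle of a 50 x 50 x 5 mm foot plate, 160 mm tall, open top, 0.3 to 0.5 kg, centre of mass about 60 mm up; beyond about 23 degrees of tilt it falls by itself. Origin: centre of the plate's underside; z up along the tube, x and y along the plate's sides, within 0.05 rad of the jig's. Starts standing on the bed, 2 to 12 mm clear of the strip.
- leg_edge (a point): Middle of the lower edge of the leg's foot plate on the stop strip's side (leg x = -25 mm): the edge it tips over. Lying as wanted, the foot plate stands on this edge on the bed, with its tube side against the strip's working face.
- leg_top (a point): Centre of the leg's top end, 160 mm above the foot's underside. The leg is tipped towards the jig's -x; lying as wanted, this point is at jig x = -155 mm, 25 mm above the bed (14 mm above the seat), overhanging fork and bed.
- jig_stop (a point): Middle of the stop strip's working face, at bed level; axes as the jig's. The strip lies at jig x -14 to 0, y +-39, 8 mm above the bed; the working face looks to +x. Two side rails along x (x 0 to 70, inner faces at y = +-27, 10 mm wide, 8 mm high) guide the foot plate with 2 mm play a side.
- jig_seat (a point): Centre of the flat seat in the forked rest (jig x = -91), on its surface, 11 mm above the bed, 43 mm above the counter; axes as the jig's. The rest is 14 mm thick along x, its slot 33 mm wide; cheeks with sloping lead-in reach 40 mm above the bed and out to y = +-33.
- jig_post (a point): On the vertical axis of the hold-down's post, at the level of the arm's underside (73.5 mm above the counter, 2.5 mm above a tube lying in the fork). Jig x = -71, y = -47 mm.
- hold_down (a joint): Swing of the flat hold-down arm about its vertical post, rad. 0: wide open, pointing 35 degrees outward (-y) of the jig's +x; grows counter-clockwise seen from above; 2.18 (end stop): across the tube, along the jig's +y. Starts at 0 to 0.6; stays where left (friction about 1 N at the knob). Arm 8 mm thick, 16 mm wide, reaching 66 mm from the post's axis.
- hold_down_knob (a point): Centre of the black ball knob (20 mm across) on the hold-down arm, 52 mm from the post's axis, 26 mm above the arm's top, on an 8 mm stem; about 108 mm above the counter.
- spare_leg: An identical leg waiting on the counter behind the jig, not to be touched. Origin: centre of its underside.
- drink_bottle: Bystander: clear drink bottle, 64 mm across, 226 mm tall, upright. Origin: underside.
- blue_pump: Bystander: blue desoldering pump, 194 mm long, lying.
- part_tray: Bystander: tin tray of screws, 70 x 120 x 19 mm.
- bit_box: Bystander: grey drill box, 87 x 150 x 42 mm.
- side_cutters: Bystander: red-handled side cutters, 128 mm long, lying.
- wick_reel_1: Bystander: small turquoise reel, 64 x 48 x 11 mm, lying.
- chuck_key: Bystander: drill chuck key, 72 x 52 x 12 mm, lying.

How it is judged (in metres and radians):
On the way, in this order (a step that is already met when the one before it is completed fails the run):
1. the leg lies down in the fork with the hold-down arm still aside (angle between leg's own z axis and vertical between 1.5 and 1.64 rad and z of leg_top in the frame of jig_seat below 0.019 m and value of joint hold_down below 1.2 rad), for 0.2 s.
2. the hold-down arm is across the tube (value of joint hold_down above 2.03 rad), for 0.2 s.
At the end, for the whole second after the job is handed in: The leg lies level (within about 2 degrees) in the fork, in line with the jig (within 4 degrees), its tube down on the seat, its foot plate within 4 mm of the stop strip, at rest; the hold-down arm is within 0.15 rad of its end stop across the tube (angle between leg's own z axis and vertical between 1.53 and 1.61 rad and angle between the z axis of leg and the x axis of jig, either way round below 0.07 rad and z of leg_top in the frame of jig_seat between 0.01 and 0.018 m and y of leg_top in the frame of jig_seat between -0.009 and 0.009 m and x of leg in the frame of jig between 0.002 and 0.0095 m and value of joint hold_down above 2.03 rad and linear speed of leg below 0.02 m/s); the robot touches nothing.
It fails at once if the leg was dropped: it turned faster than 2.5 rad/s in the last 25 degrees before it lay down (angle between leg's own z axis and vertical between 1.13 and 1.52 rad and angular speed of leg above 2.5 rad/s).
It fails at once if the leg was lifted off the jig: its tipping edge rose more than 18 mm above the bed (height (world z) of leg_edge above 0.05 m).
It fails at once if the leg was pinched or forced: more than 36 N between the fingers and the leg while it hardly turns (contact force between the fingers and leg above 36 N and angular speed of leg below 0.5 rad/s).
It fails at once if the other leg or a bystander was moved more than 20 mm (distance of any of spare_leg, drink_bottle, blue_pump, part_tray, bit_box, side_cutters, wick_reel_1, chuck_key from where it was at the start of the episode above 0.02 m).
It also fails if it takes over 66 s, if anything falls off the work surface, if the arm or the gripper's body presses on something with over 40 N, if the wrist force passes 120 N, or if a joint passes its speed limit or range.

## Working session

There is one attempt and no reset: what is moved stays moved. The work goes in short steps, Python scripts to look and compute and a tool call to move; the robot and the scene stay as the last step left them, time stands still between calls to the robot, and variables do not carry over. Pictures are saved under pics/ and viewed, at most 10 in all, crops included, and the job is handed in when it is done.

Besides the shell and the picture viewer there is one more tool, called after "Emit:" as name([rows], argument=value, ...), one row to a line, values as JSON. jog_arm: Moves the arm, as the interface text tells. Its arguments: {"type":"object","properties":{"increments":{"type":"array","items":{"type":"object","properties":{"delta_pos":{"type":"array","items":{"type":"number"}},"angular":{"type":"array","items":{"type":"number"}}}}},"gripper":{"type":"number"},"squeeze":{"type":"number"}},"required":["increments"]}

```bash
mkdir -p pics; ls
cat > h.py <<'E'
import numpy as np, cv2
from workcell import status, snapshot, camera_params, job, finder
def ray(cam,px,z=None,depth=None):
    c=camera_params(cam); T=np.array(c["world_from_camera"]) if "world_from_camera" in c else None
    if T is None:
        s=status.state(); F=np.eye(4);F[:3,:3]=s["tcp_rot"];F[:3,3]=s["tool_pos"]; T=F@np.array(c["mount"])
    r,cc=px
    d=np.array([(cc-c["cx"])/c["fx"],-(r-c["cy"])/c["fy"],-1.0])
    if depth is not None: return (T@np.append(d*depth,1))[:3]
    w=T[:3,:3]@d; o=T[:3,3]
    return o+w*(z-o[2])/w[2]
def proj(cam,p):
    c=camera_params(cam); T=np.linalg.inv(np.array(c["world_from_camera"])); q=T@np.append(p,1)
    return (c["cy"]+c["fy"]*(-q[1])/(-q[2]), c["cx"]+c["fx"]*q[0]/(-q[2]))
E
python3 - <<'E'
from h import *
s=status.state(); print({k:np.round(v,3).tolist() for k,v in s.items()})
for cam in("side","top"):
    c=camera_params(cam); print(cam,{k:np.round(v,2).tolist() if not isinstance(v,str) else v for k,v in c.items()})
    im,d=snapshot(cam); cv2.imwrite(f"pics/{cam}0.png",im); np.save(f"{cam}0.npy",d)
    for n in("leg","leg_edge","leg_top","jig","jig_stop","jig_seat","jig_post","hold_down_knob","spare_leg","drink_bottle"):
        for r in finder.spot_point(cam,n)[:2]: print(cam,n,np.round(r["point"],1),round(r["confidence"],2), round(float(d[tuple(np.clip(np.round(r["point"]).astype(int),0,[399,639]))]),0))
E
```

```text
pics
{'t': 0.0, 'q': [58.725, 9.113, 91.573, -0.0, 79.425, -12.037], 'qvel': [0.037, 0.01, 0.005, -0.062, -0.077, 0.051], 'effort': [0.0, -39.6, -33.143, -0.0, 0.008, 0.0], 'tool_pos': [189.146, 542.344, 230.299], 'tcp_rot': [[-0.944, 0.329, -0.001], [0.329, 0.944, -0.002], [0.0, -0.002, -1.0]], 'contact_force': [-0.155, -0.523, -0.27], 'ft_torque': [0.014, 0.004, 0.033], 'grip_force': 0.0, 'finger_gap': 85.141}
side {'fx': 498.63, 'fy': 498.63, 'cx': 319.34, 'cy': 201.48, 'world_from_camera': [[-0.15, 0.77, -0.62, -319.16], [-0.99, -0.11, 0.11, 61.15], [0.01, 0.63, 0.77, 1180.35], [0.0, 0.0, 0.0, 1.0]]}
side leg [219.1 352.3] 0.78 1430.0
side leg [180.1 352.9] 0.42 1340.0
side leg_edge [218.4 342.2] 0.6 1444.0
side leg_edge [182.4 354.2] 0.19 1344.0
side leg_top [182.8 353.8] 0.76 1344.0
side leg_top [174.2 394.1] 0.71 1543.0
side jig [225.7 338.5] 0.91 1329.0
side jig_seat [218.3 309.3] 0.64 1427.0
side jig_post [228.9 226.4] 0.75 1439.0
side jig_post [225.6 320.5] 0.64 1365.0
side hold_down_knob [222.5 341.6] 0.67 1424.0
side spare_leg [181.9 338.3] 0.9 1551.0
side drink_bottle [201.2 233.4] 0.8 1472.0
top {'fx': 455.75, 'fy': 455.75, 'cx': 317.13, 'cy': 207.01, 'world_from_camera': [[-0.01, 1.0, -0.05, 461.44], [-1.0, -0.01, -0.02, -112.33], [-0.02, 0.05, 1.0, 1135.31], [0.0, 0.0, 0.0, 1.0]]}
top leg [199.3 357.8] 0.64 980.0
top leg_edge [202.  344.2] 0.81 1102.0
top leg_top [193.8 358.7] 0.9 979.0
top jig [200.9 341.8] 0.75 1099.0
top jig_stop [202.  343.2] 0.92 1095.0
top jig_stop [148.  221.2] 0.73 1073.0
top jig_seat [201.3 303.2] 0.57 1091.0
top jig_post [222.1 313.9] 0.83 1048.0
top hold_down_knob [231.9 333.8] 0.82 1019.0
top spare_leg [136.6 352.8] 0.93 1081.0
top drink_bottle [204.3 344.7] 0.69 1101.0
top drink_bottle [150.2 219.4] 0.61 1066.0
```

Run:
```python
import cv2,numpy as np
t=cv2.imread("pics/top0.png"); s=cv2.imread("pics/side0.png")
a=cv2.resize(t[110:260,230:430],(800,600),interpolation=cv2.INTER_CUBIC)
cv2.imwrite("pics/a.png",a)
```

```text
(no output)
```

View pics/a.png

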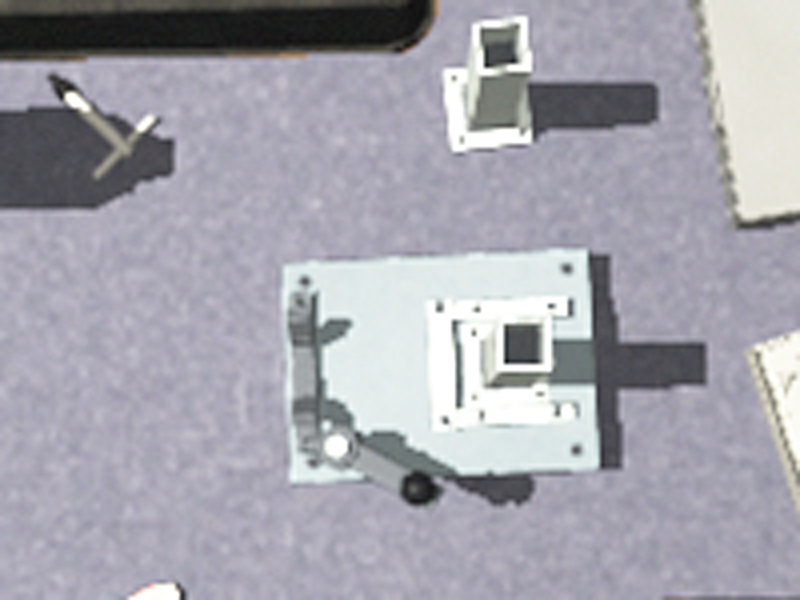

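View pics/side0.png

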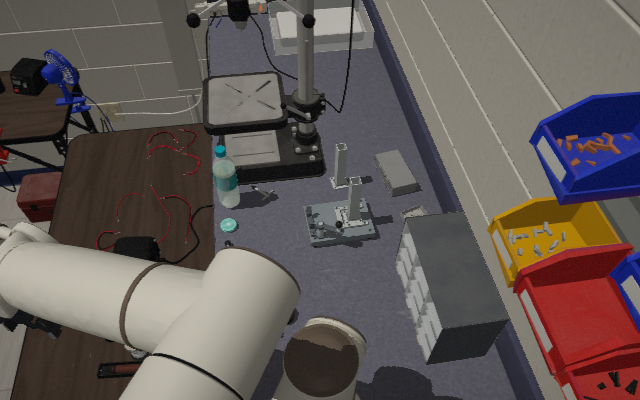

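Run:
```python
from h import *
for n,px,z in [("leg_top",(193.8,358.7),192),("stop",(202,343.2),32),("seat",(201.3,303.2),43),("post",(222.1,313.9),73.5),("knob",(231.9,333.8),108),("edge",(202,344.2),32),("spare",(136.6,352.8),0)]:
    print("top",n,np.round(ray("top",px,z),1))
for n,px,z in [("leg_top",(182.8,353.8),192),("seat",(218.3,309.3),43),("knob",(222.5,341.6),108),("edge",(218.4,342.2),32),("post",(225.6,320.5),73.5)]:
    print("side",n,np.round(ray("side",px,z),1))
```

```text
top leg_top [ 539.  -176.5  192. ]
top stop [ 532.8 -149.5   32. ]
top seat [535.2 -53.1  43. ]
top post [484.2 -79.1  73.5]
top knob [ 460.8 -124.7  108. ]
top edge [ 532.7 -151.9   32. ]
top spare [ 699.1 -177.4    0. ]
side leg_top [ 525.1 -175.2  192. ]
side seat [538.  -57.8  43. ]
side knob [ 462.3 -134.7  108. ]
side edge [ 532. -153.   32.]
side post [485.5 -81.5  73.5]
```

The top crop shows the jig with its -x side on the left. The fork is at about (305,370), the post at (338,445), the black knob at (418,488) and the leg top at (524,343). The spare leg is behind at (500,70). The side view shows the bottle at (228,180) and the leg at (355,200). Next I'll fit the jig pose.

Run:
```python
from h import *
C=lambda x,y:(110+y/4-.375,230+x/4-.375)
pts=[((285,265),(-102,67),32),((588,250),(85,67),32),((601,468),(85,-67),32),((291,483),(-102,-67),32),((428,300),(-14,39),40),((434,430),(-14,-39),40)]
W=np.array([ray("top",C(*p[0]),p[2])[:2] for p in pts]); J=np.array([p[1] for p in pts],float)
def fit(W,J):
    a=J-J.mean(0);b=W-W.mean(0); th=np.arctan2((a[:,0]*b[:,1]-a[:,1]*b[:,0]).sum(),(a*b).sum())
    R=np.array([[np.cos(th),-np.sin(th)],[np.sin(th),np.cos(th)]]); return th,R,W.mean(0)-R@J.mean(0)
th,R,t=fit(W,J); print("jig yaw",np.degrees(th),"o",t); print(np.round((W-t)@R-J,1))
for n,p,z in [("top c",(524,343),192),("knob",(418,488),108),("postcap",(338,445),90),("plate-",(458,358),37)]:
    w=ray("top",C(*p),z); print(n,np.round(w,1),"jig",np.round((w[:2]-t)@R,1))
top=np.load("top0.npy"); 
d=snapshot("top")[1]
for n in("side_cutters","wick_reel_1","blue_pump","part_tray","bit_box","chuck_key","drink_bottle","spare_leg"):
    for r in finder.masks_of("top",n)[:1]:
        m=r["region"]; rr,cc=np.nonzero(m); P=np.array([ray("top",(a,b),depth=d[a,b]) for a,b in zip(rr,cc) if d[a,b]>0])
        print(n,round(r["confidence"],2),np.round(np.percentile(P,3,0)),np.round(np.percentile(P,97,0)))
# knob/post heights
for n,p in [("knob",(418,488)),("post",(338,445)),("top rim",(500,322))]:
    a,b=map(lambda v:int(round(v)),C(*p)); print(n,np.round(ray("top",(a,b),depth=d[a,b]),1))
```

```text
jig yaw -88.19537177680414 o [ 535.36841761 -149.70639835]
[[ 1.9 -1.1]
 [-0.9 -0.8]
 [ 0.1  0.9]
 [-0.2  0.3]
 [-0.4  0.6]
 [-0.5  0.1]]
top c [ 535.6 -180.4  192. ] jig [30.7 -0.7]
knob [ 461.4 -125.4  108. ] jig [-26.6 -73.2]
postcap [486.6 -80.2  90. ] jig [-71.  -46.5]
plate- [ 539.4 -151.7   37. ] jig [2.1 3.9]
side_cutters 0.71 [347. 155.  11.] [511. 183.  26.]
wick_reel_1 0.75 [559. 154.   6.] [597. 193.  16.]
part_tray 0.9 [ 440. -422.   -1.] [ 551. -345.   17.]
chuck_key 0.71 [664.  38.   3.] [717.  95.  12.]
drink_bottle 0.73 [639. 136.  21.] [693. 184. 228.]
spare_leg 0.8 [ 675. -197.    2.] [ 715. -150.  162.]
knob [ 460.6 -125.   121. ]
post [486.4 -79.9  90.5]
top rim [ 547.1 -169.   191.4]
```

Emit:
jog_arm([
  {"delta_pos": [150, -30, -60], "angular": [0, 0, 0]},
  {"delta_pos": [150, -30, -60], "angular": [0, 0, 0]},
  {"delta_pos": [150, -30, -60], "angular": [0, 0, 0]},
  {"delta_pos": [150, -30, -60], "angular": [0, 0, 0]},
], gripper=-1)

```text
t: 1.88
tool_pos: [36.3, 564.0, 292.2]
tcp_rot: [[-0.944, 0.33, -0.0], [0.33, 0.944, 0.0], [0.0, 0.0, -1.0]]
contact_force: [0.1, 0.7, -0.3]
finger_gap: 85.6
grip_force: 0.0
```

Run:
```python
from h import *
s=status.state(); print({k:np.round(v,3).tolist() for k,v in s.items()})
```

```text
{'t': 1.883, 'q': [74.062, 5.608, 88.441, 0.014, 85.928, 3.332], 'qvel': [45.143, -1.405, -17.787, -0.357, 18.686, 44.36], 'effort': [-4.17, -38.497, -32.402, -0.03, -0.118, -0.794], 'tool_pos': [36.283, 563.964, 292.224], 'tcp_rot': [[-0.944, 0.33, -0.0], [0.33, 0.944, 0.0], [0.0, 0.0, -1.0]], 'contact_force': [0.111, 0.743, -0.254], 'ft_torque': [0.022, 0.025, -0.041], 'grip_force': 0.0, 'finger_gap': 85.613}
```

```bash
cat >> h.py <<'E'
from scipy.spatial.transform import Rotation as Ro
YAW=np.radians(-88.2); JX=np.array([np.cos(YAW),np.sin(YAW),0]); JY=np.array([-np.sin(YAW),np.cos(YAW),0]); JO=np.array([535.4,-149.7,0]); Z=np.array([0,0,1.])
def jw(x,y,z): return JO+JX*x+JY*y+Z*z
def hand(p,roll,yaw=0):  # pitch p deg below horizontal, pointing jig y; roll deg = tilt of the leg
    p=np.radians(p); z=np.cos(p)*JY-np.sin(p)*Z; y=-JX; x=np.cross(y,z)
    return Ro.from_rotvec(np.radians(yaw)*Z).as_matrix()@np.c_[x,y,z]@Ro.from_euler("z",-roll,degrees=True).as_matrix()
def rows(targets,base=None):
    s=status.state(); R0,p0=(np.array(s["tcp_rot"]),np.array(s["tool_pos"])) if base is None else base
    for R,p in targets:
        print(np.round(R0.T@(p-p0),1).tolist(),np.round(Ro.from_matrix(R0.T@R).as_rotvec(degrees=True),1).tolist())
E
python3 - <<'E'
from h import *
D=hand(90,0)
rows([(D,np.array([400,200,330])),(D,np.array([420,-150,330])),(hand(60,0),np.array([420,-170,330])),(hand(12,0),np.array([440,-178,260]))])
E
```

```text
[-463.4, -223.5, -38.0] [0.0, -0.0, -21.1]
[-597.8, -547.3, -38.2] [0.0, -0.0, -21.1]
[-604.4, -566.2, -38.2] [-5.5, -29.7, -20.6]
[-626.0, -567.2, 31.8] [-14.3, -77.1, -17.7]
```

Emit:
jog_arm([
  {"delta_pos": [-463, -223, -38], "angular": [0, 0, -21]},
  {"delta_pos": [-463, -223, -38], "angular": [0, 0, -21]},
  {"delta_pos": [-463, -223, -38], "angular": [0, 0, -21]},
  {"delta_pos": [-463, -223, -38], "angular": [0, 0, -21]},
  {"delta_pos": [-463, -223, -38], "angular": [0, 0, -21]},
  {"delta_pos": [-463, -223, -38], "angular": [0, 0, -21]},
  {"delta_pos": [-463, -223, -38], "angular": [0, 0, -21]},
  {"delta_pos": [-463, -223, -38], "angular": [0, 0, -21]},
  {"delta_pos": [-463, -223, -38], "angular": [0, 0, -21]},
  {"delta_pos": [-463, -223, -38], "angular": [0, 0, -21]},
  {"delta_pos": [-463, -223, -38], "angular": [0, 0, -21]},
  {"delta_pos": [-604, -566, -38], "angular": [-5.5, -30, -20.5]},
  {"delta_pos": [-604, -566, -38], "angular": [-5.5, -30, -20.5]},
  {"delta_pos": [-604, -566, -38], "angular": [-5.5, -30, -20.5]},
  {"delta_pos": [-604, -566, -38], "angular": [-5.5, -30, -20.5]},
  {"delta_pos": [-604, -566, -38], "angular": [-5.5, -30, -20.5]},
  {"delta_pos": [-604, -566, -38], "angular": [-5.5, -30, -20.5]},
  {"delta_pos": [-604, -566, -38], "angular": [-5.5, -30, -20.5]},
  {"delta_pos": [-604, -566, -38], "angular": [-5.5, -30, -20.5]},
  {"delta_pos": [-604, -566, -38], "angular": [-5.5, -30, -20.5]},
], gripper=-0.3)

```text
t: 3.55
tool_pos: [409.6, -97.2, 329.1]
tcp_rot: [[-0.861, -0.029, 0.507], [-0.026, 1.0, 0.012], [-0.507, -0.003, -0.862]]
contact_force: [1.1, -0.0, 0.2]
finger_gap: 55.7
grip_force: 0.0
```

Run:
```python
from h import *
s=status.state(); print(np.round(s["q"],1),s["t"],s["tool_pos"],s["finger_gap"]);print(np.round(s["tcp_rot"],3))
rows([(hand(60,0),np.array([420,-170,330])),(hand(12,0),np.array([440,-178,280]))])
```

```text
[ -47.6  -45.3  127.5   23.    77.7 -140.2] 3.55 [409.60362223 -97.20120343 329.06364021] 55.65393857040883
[[-0.861 -0.029  0.507]
 [-0.026  1.     0.012]
 [-0.507 -0.003 -0.862]]
[-7.5, -73.1, 3.6] [-0.2, 0.5, -0.0]
[0.8, -81.5, 56.7] [-0.2, -47.5, 0.0]
```

Run:
```python
from h import *
print(np.round(camera_params("wrist")["mount"],2).tolist())
rows([(hand(60,-170),np.array([500,-178,340])),])
```

```text
[[-0.0, 0.96, 0.26, 66.82], [1.0, 0.0, -0.0, -1.54], [-0.0, 0.26, -0.96, -141.29], [0.0, 0.0, 0.0, 1.0]]
[-81.3, -83.4, 35.4] [0.7, 0.4, 170.0]
```

Emit:
jog_arm([
  {"delta_pos": [-81, -83, 35], "angular": [0, 0, 90]},
  {"delta_pos": [-81, -83, 35], "angular": [0, 0, 90]},
  {"delta_pos": [-81, -83, 35], "angular": [0, 0, 90]},
  {"delta_pos": [-81, -83, 35], "angular": [0, 0, 90]},
  {"delta_pos": [-81, -83, 35], "angular": [0, 0, 90]},
  {"delta_pos": [-81, -83, 35], "angular": [0, 0, 90]},
  {"delta_pos": [-81, -83, 35], "angular": [0, 0, 90]},
  {"delta_pos": [-81, -83, 35], "angular": [0, 0, 90]},
  {"delta_pos": [-81, -83, 35], "angular": [0, 0, 90]},
  {"delta_pos": [-81, -83, 35], "angular": [0, 0, 90]},
  {"delta_pos": [-81, -83, 35], "angular": [0, 0, 90]},
  {"delta_pos": [-81, -83, 35], "angular": [0, 0, 170]},
  {"delta_pos": [-81, -83, 35], "angular": [0, 0, 170]},
  {"delta_pos": [-81, -83, 35], "angular": [0, 0, 170]},
  {"delta_pos": [-81, -83, 35], "angular": [0, 0, 170]},
  {"delta_pos": [-81, -83, 35], "angular": [0, 0, 170]},
  {"delta_pos": [-81, -83, 35], "angular": [0, 0, 170]},
  {"delta_pos": [-81, -83, 35], "angular": [0, 0, 170]},
  {"delta_pos": [-81, -83, 35], "angular": [0, 0, 170]},
  {"delta_pos": [-81, -83, 35], "angular": [0, 0, 170]},
])

```text
t: 5.22
tool_pos: [500.0, -175.0, 339.2]
tcp_rot: [[0.676, 0.537, 0.505], [0.615, -0.789, 0.014], [0.406, 0.301, -0.863]]
contact_force: [-0.3, -0.5, -0.5]
finger_gap: 55.6
grip_force: 0.0
```

```bash
cat >> h.py <<'E'
def st():
    s=status.state(); print(np.round(s["q"],1),round(s["t"],2),np.round(s["tool_pos"],1),round(s["finger_gap"],1),np.round(s["contact_force"],1))
E
python3 - <<'E'
from h import *
st(); rows([(hand(12,180),jw(31,20,285)),(hand(25,180),jw(31,20,285))])
E
```

```text
[-45.3 -22.6 113.   23.2  69.5   2.2] 5.22 [ 500.  -175.   339.2] 55.6 [-0.3 -0.5 -0.5]
[13.0, 18.0, 75.2] [-15.1, 46.0, 34.3]
[13.0, 18.0, 75.2] [-10.9, 33.5, 35.3]
```

Emit:
jog_arm([
  {"delta_pos": [13, 18, 75], "angular": [-15, 46, 34]},
  {"delta_pos": [13, 18, 75], "angular": [-15, 46, 34]},
  {"delta_pos": [13, 18, 75], "angular": [-15, 46, 34]},
  {"delta_pos": [13, 18, 75], "angular": [-15, 46, 34]},
  {"delta_pos": [13, 18, 75], "angular": [-15, 46, 34]},
  {"delta_pos": [13, 18, 75], "angular": [-15, 46, 34]},
  {"delta_pos": [13, 18, 75], "angular": [-15, 46, 34]},
  {"delta_pos": [13, 18, 75], "angular": [-15, 46, 34]},
  {"delta_pos": [13, 18, 75], "angular": [-15, 46, 34]},
  {"delta_pos": [13, 18, 75], "angular": [-15, 46, 34]},
  {"delta_pos": [13, 18, 75], "angular": [-15, 46, 34]},
])

```text
t: 6.13
tool_pos: [556.4, -180.0, 284.9]
tcp_rot: [[0.209, 0.04, 0.977], [0.015, -0.999, 0.038], [0.978, 0.007, -0.21]]
contact_force: [0.2, 0.4, -1.3]
finger_gap: 55.5
grip_force: 0.0
```

Run:
```python
from h import *
st(); s=status.state(); print(np.round(s["tcp_rot"],3)); print(np.round(hand(12,180),3))
```

```text
[-58.5 -17.5 139.6  95.2  58.9 -30.9] 6.13 [ 556.4 -180.   284.9] 55.5 [ 0.2  0.4 -1.3]
[[ 0.209  0.04   0.977]
 [ 0.015 -0.999  0.038]
 [ 0.978  0.007 -0.21 ]]
[[ 0.208  0.031  0.978]
 [ 0.007 -1.     0.031]
 [ 0.978 -0.    -0.208]]
```

```bash
cat > kin.py <<'E'
from h import *
from scipy.optimize import least_squares
D=[([58.722,9.076,91.501,0,79.423,-12.038],[189.486,542.864,231.299]),([74.062,5.608,88.441,.014,85.928,3.332],[36.283,563.964,292.224]),
([-47.6,-45.3,127.5,23.0,77.7,-140.2],[409.6,-97.2,329.06]),([-45.3,-22.6,113,23.2,69.5,2.2],[500,-175,339.2]),([-58.5,-17.5,139.6,95.2,58.9,-30.9],[556.4,-180,284.9])]
E=lambda s,a:Ro.from_euler(s,a,degrees=True).as_matrix()
def fk(q,P):
    a1,d1,b,L2,a3,L3,Lt=P
    A=E("z",q[0])@E("y",q[1]); B=A@E("y",q[2]); W=B@E("z",q[3])@E("y",q[4])
    p=E("z",q[0])@[a1,b,d1]+A@[0,0,L2]+B@[a3,0,L3]+W@[0,0,Lt]
    return p,W@E("z",q[5])@E("z",90)
r=least_squares(lambda P:np.concatenate([fk(q,P)[0]-p for q,p in D]+[1e-3*(P-np.array([0,200,100,400,0,400,250]))]),[0,200,100,400,0,400,250.]); P=r.x
lo=np.array([-166,-54,10.5,-73,9.8,-171.]);hi=np.array([166,131,154.4,253,151,171.])
def ik(R,p,q0):
    f=lambda q:np.concatenate([(fk(q,P)[0]-p)/10,Ro.from_matrix(R.T@fk(q,P)[1]).as_rotvec()*10,1e-4*(q-q0)])
    s=least_squares(f,np.clip(q0,lo+.1,hi-.1),bounds=(lo,hi)); return s.x,np.abs(s.fun[:6]).max()
E
python3 - <<'E'
from kin import *
print(np.round(P,1),np.abs(r.fun).max()); print(np.round(fk(D[4][0],P)[1],3))
q=np.array(D[4][0])
q,e=ik(hand(12,180),jw(31,20,172),q); print(np.round(q,1),round(e,3))
for th in range(0,91,10):
    t=np.radians(th); x=5.7+25*np.cos(t)-140*np.sin(t); z=32+25*np.sin(t)+140*np.cos(t)
    q,e=ik(hand(12,180+th),jw(x,20,z),q); print(th,np.round([x,z]),np.round(q,1),round(e,3))
E
```

```text
[ -1.5 297.9 119.9 386.1  48.  520.7 305.4] 0.5831798982479768
[[ 0.208  0.04   0.977]
 [ 0.017 -0.999  0.037]
 [ 0.978  0.009 -0.209]]
[-58.3   4.1 139.5 107.6  62.8 -54.7] 0.0
0 [ 31. 172.] [-58.3   4.1 139.5 107.6  62.8 -54.7] 0.0
10 [  6. 174.] [-55.8   1.4 141.9 109.8  61.3 -64.9] 0.0
20 [-19. 172.] [-52.9  -0.2 144.  112.7  59.9 -76.1] 0.0
30 [-43. 166.] [-49.7  -0.5 145.6 116.5  58.8 -88.5] 0.0
40 [-65. 155.] [ -46.4    0.9  146.7  121.1   58.3 -102. ] 0.0
50 [-85. 141.] [ -43.     3.9  147.1  126.3   58.7 -116.4] 0.0
60 [-103.  124.] [ -39.9    8.4  146.7  131.5   60.3 -131.3] 0.0
70 [-117.  103.] [ -37.1   14.1  145.8  136.3   62.8 -145.9] 0.0
80 [-128.   81.] [ -35.    20.6  144.2  140.1   66.  -160.1] 0.0
90 [-134.   57.] [ -34.4   25.8  142.4  140.7   67.8 -171. ] 0.214
```

```bash
cat >> h.py <<'E'
def arc(th,roll,e=5.7,h=140,down=0,p=12):
    t=np.radians(th); x=e+25*np.cos(t)-h*np.sin(t); z=32+25*np.sin(t)+h*np.cos(t)-down
    R=hand(p,180+roll); return R,jw(x,0,z)+R[:,2]*24.5
E
python3 - <<'E'
from h import *
rows([arc(0,0)])
E
```

```text
[-114.5, -1.0, 28.7] [-0.4, 0.1, 0.5]
```

Emit:
jog_arm([
  {"delta_pos": [-40, -1, 10], "angular": [0, 0, 0.5]},
  {"delta_pos": [-70, -1, 18], "angular": [0, 0, 0.5]},
  {"delta_pos": [-95, -1, 24], "angular": [0, 0, 0.5]},
  {"delta_pos": [-114.5, -1, 28.5], "angular": [-0.4, 0, 0.5]},
  {"delta_pos": [-114.5, -1, 28.5], "angular": [-0.4, 0, 0.5]},
  {"delta_pos": [-114.5, -1, 28.5], "angular": [-0.4, 0, 0.5]},
])

```text
t: 6.63
tool_pos: [560.9, -179.8, 167.5]
tcp_rot: [[0.209, 0.032, 0.977], [0.005, -0.999, 0.032], [0.978, -0.001, -0.209]]
contact_force: [0.4, 0.3, 0.6]
finger_gap: 55.6
grip_force: 0.0
```

Run:
```python
from h import *
st()
im,d=snapshot("top"); im2,_=snapshot("side")
cv2.imwrite("pics/b.png",np.hstack([cv2.resize(im[110:260,250:450],(400,300)),cv2.resize(im2[130:280,260:460],(400,300))]))
rows([arc(0,0)])
```

```text
[-57.6   5.7 138.8 108.6  62.7 -55.7] 6.63 [ 560.9 -179.8  167.5] 55.6 [0.4 0.3 0.6]
[-2.8, -1.0, -0.3] [-0.0, -0.1, 0.2]
```

View pics/b.png

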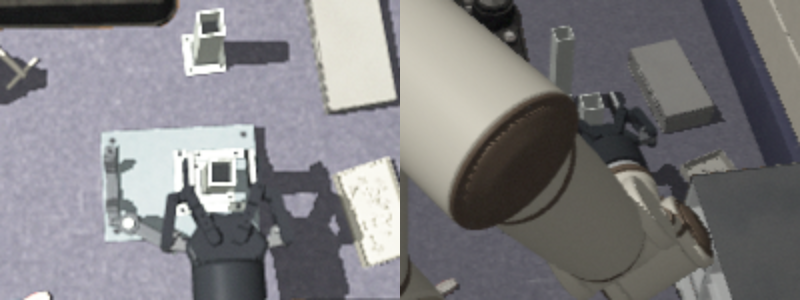

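Run:
```python
from h import *
rows([arc(t,.9*t) for t in np.arange(2.25,45.1,2.25)])
```

```text
[-1.9, -6.5, -0.5] [-0.0, -0.1, -1.9]
[-1.2, -12.0, -0.7] [-0.0, -0.1, -3.9]
[-0.8, -17.6, -0.7] [-0.0, -0.1, -5.9]
[-0.6, -23.2, -0.8] [0.0, -0.1, -7.9]
[-0.5, -28.8, -0.8] [0.0, -0.1, -10.0]
[-0.7, -34.4, -0.7] [0.0, -0.1, -12.0]
[-1.2, -39.9, -0.7] [0.0, -0.1, -14.0]
[-1.8, -45.5, -0.5] [0.0, -0.1, -16.0]
[-2.6, -51.0, -0.3] [0.0, -0.1, -18.1]
[-3.7, -56.5, -0.1] [0.0, -0.1, -20.1]
[-4.9, -61.9, 0.2] [0.0, -0.1, -22.1]
[-6.4, -67.3, 0.5] [0.0, -0.1, -24.1]
[-8.1, -72.6, 0.8] [0.0, -0.1, -26.2]
[-10.0, -77.8, 1.2] [0.0, -0.1, -28.2]
[-12.0, -83.0, 1.7] [0.0, -0.1, -30.2]
[-14.3, -88.1, 2.1] [0.0, -0.1, -32.2]
[-16.8, -93.1, 2.7] [0.0, -0.1, -34.3]
[-19.4, -97.9, 3.2] [0.0, -0.1, -36.3]
[-22.3, -102.7, 3.8] [0.0, -0.1, -38.3]
[-25.3, -107.4, 4.5] [0.0, -0.1, -40.3]
```

Emit:
jog_arm([
  {"delta_pos": [-2, -1, 0], "angular": [0, 0, 0]},
  {"delta_pos": [-2, -1, 0], "angular": [0, 0, 0]},
  {"delta_pos": [-2, -6.5, -0.5], "angular": [0, 0, -2]},
  {"delta_pos": [-1, -12, -0.5], "angular": [0, 0, -4]},
  {"delta_pos": [-1, -17.5, -0.5], "angular": [0, 0, -6]},
  {"delta_pos": [-0.5, -23, -0.5], "angular": [0, 0, -8]},
  {"delta_pos": [-0.5, -29, -0.5], "angular": [0, 0, -10]},
  {"delta_pos": [-0.5, -34.5, -0.5], "angular": [0, 0, -12]},
  {"delta_pos": [-1, -40, -0.5], "angular": [0, 0, -14]},
], gripper=0)

```text
t: 7.48
tool_pos: [558.7, -139.8, 167.7]
tcp_rot: [[0.193, 0.081, 0.978], [0.251, -0.967, 0.03], [0.948, 0.24, -0.207]]
contact_force: [0.2, -0.0, 0.3]
finger_gap: 42.5
grip_force: 0.1
```

Run:
```python
from h import *
st()
im,d=snapshot("top"); im2,_=snapshot("side")
cv2.imwrite("pics/c.png",np.hstack([cv2.resize(im[110:260,250:450],(400,300)),cv2.resize(im2[130:280,260:460],(400,300))]))
rows([arc(t,.9*t) for t in np.arange(15.75,59,2.25)])
```

```text
[-53.4   2.4 142.6 112.9  60.6 -71.5] 7.48 [ 558.7 -139.8  167.7] 42.5 [ 0.2 -0.   0.3]
[1.0, 2.1, 0.3] [-0.0, -0.0, -0.1]
[1.7, -3.4, 0.4] [-0.0, -0.0, -2.2]
[2.2, -9.0, 0.6] [-0.0, -0.0, -4.2]
[2.5, -14.6, 0.8] [-0.0, -0.0, -6.2]
[2.6, -20.2, 1.1] [-0.0, -0.0, -8.2]
[2.5, -25.7, 1.4] [-0.0, -0.0, -10.3]
[2.1, -31.3, 1.8] [-0.0, -0.0, -12.3]
[1.6, -36.8, 2.2] [-0.0, -0.0, -14.3]
[0.8, -42.3, 2.7] [-0.0, -0.0, -16.3]
[-0.2, -47.8, 3.1] [-0.0, -0.0, -18.4]
[-1.4, -53.2, 3.7] [-0.0, -0.0, -20.4]
[-2.8, -58.6, 4.3] [-0.0, -0.0, -22.4]
[-4.4, -63.9, 4.9] [-0.0, -0.0, -24.4]
[-6.2, -69.2, 5.5] [-0.0, -0.0, -26.5]
[-8.2, -74.3, 6.2] [-0.0, -0.0, -28.5]
[-10.5, -79.4, 6.9] [-0.0, -0.0, -30.5]
[-12.9, -84.4, 7.7] [-0.0, -0.0, -32.5]
[-15.5, -89.3, 8.5] [-0.0, -0.0, -34.6]
[-18.3, -94.0, 9.3] [-0.0, -0.0, -36.6]
[-21.2, -98.7, 10.2] [-0.0, -0.0, -38.6]
```

View pics/c.png

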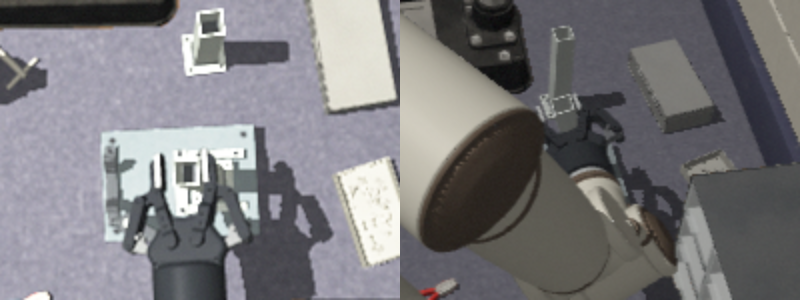

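The top view shows the tube top at about (187,173) with the rear finger at (207,170) pushing it. It's tilting as planned, so I'll continue along the arc.

Emit:
jog_arm([
  {"delta_pos": [1.5, -3.5, 0.5], "angular": [0, 0, -2]},
  {"delta_pos": [2, -9, 0.5], "angular": [0, 0, -4]},
  {"delta_pos": [2.5, -14.5, 1], "angular": [0, 0, -6]},
  {"delta_pos": [2.5, -20, 1], "angular": [0, 0, -8]},
  {"delta_pos": [2.5, -25.5, 1.5], "angular": [0, 0, -10.5]},
  {"delta_pos": [2, -28.5, 1.5], "angular": [0, 0, -11.5]},
  {"delta_pos": [2, -31.5, 2], "angular": [0, 0, -12.5]},
  {"delta_pos": [1.5, -37, 2], "angular": [0, 0, -14.5]},
  {"delta_pos": [1, -42.5, 2.5], "angular": [0, 0, -16.5]},
  {"delta_pos": [0, -48, 3], "angular": [0, 0, -18.5]},
  {"delta_pos": [-1.5, -53, 3.5], "angular": [0, 0, -20.5]},
  {"delta_pos": [-3, -58.5, 4.5], "angular": [0, 0, -22.5]},
  {"delta_pos": [-4.5, -64, 5], "angular": [0, 0, -24.5]},
])

```text
t: 8.67
tool_pos: [557.5, -78.7, 146.1]
tcp_rot: [[0.143, 0.154, 0.978], [0.628, -0.778, 0.03], [0.765, 0.61, -0.208]]
contact_force: [0.1, -0.6, -0.4]
finger_gap: 42.3
grip_force: 0.3
```

Run:
```python
from h import *
st()
im,d=snapshot("top"); im2,_=snapshot("side")
cv2.imwrite("pics/d.png",np.hstack([cv2.resize(im[110:260,250:450],(400,300)),cv2.resize(im2[130:280,260:460],(400,300))]))
print(arc(42.75,.9*42.75)[1])
rows([arc(t,.9*t) for t in np.arange(45,90.1,2.25)])
```

```text
[ -44.8    4.   145.9  123.9   58.9 -103.4] 8.67 [557.5 -78.7 146.1] 42.3 [ 0.1 -0.6 -0.4]
[557.1234426  -78.00823298 146.68133353]
[1.5, -4.6, 0.5] [-0.1, 0.0, -2.1]
[1.7, -10.1, 1.2] [-0.1, 0.0, -4.1]
[1.8, -15.7, 1.9] [-0.1, 0.0, -6.1]
[1.7, -21.2, 2.7] [-0.1, 0.0, -8.2]
[1.3, -26.7, 3.5] [-0.1, 0.0, -10.2]
[0.8, -32.2, 4.3] [-0.1, 0.0, -12.2]
[-0.0, -37.7, 5.2] [-0.1, 0.0, -14.2]
[-1.0, -43.1, 6.1] [-0.1, 0.0, -16.3]
[-2.3, -48.5, 7.0] [-0.1, 0.0, -18.3]
[-3.7, -53.8, 7.9] [-0.1, 0.0, -20.3]
[-5.3, -59.0, 8.9] [-0.1, 0.0, -22.3]
[-7.1, -64.2, 9.9] [-0.1, 0.0, -24.4]
[-9.2, -69.3, 10.9] [-0.1, 0.0, -26.4]
[-11.4, -74.3, 12.0] [-0.1, 0.0, -28.4]
[-13.9, -79.2, 13.0] [-0.1, 0.0, -30.4]
[-16.5, -84.0, 14.1] [-0.1, 0.0, -32.5]
[-19.3, -88.7, 15.2] [-0.1, 0.0, -34.5]
[-22.3, -93.3, 16.3] [-0.1, 0.0, -36.5]
[-25.5, -97.8, 17.5] [-0.1, 0.0, -38.5]
[-28.8, -102.1, 18.6] [-0.1, 0.0, -40.6]
[-32.3, -106.3, 19.8] [-0.1, 0.0, -42.6]
```

View pics/d.png

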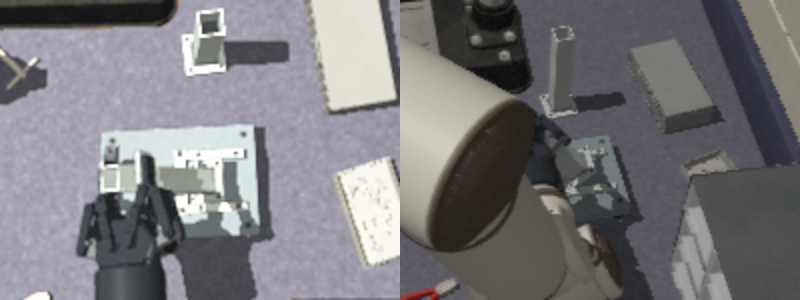

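The top view shows the tube tilted past 45°, with its open end at (112,178) resting on the front finger. I'll keep lowering it.

Emit:
jog_arm([
  {"delta_pos": [1.5, -4.5, 0.5], "angular": [0, 0, -2]},
  {"delta_pos": [1.5, -10, 1], "angular": [0, 0, -4]},
  {"delta_pos": [2, -15.5, 2], "angular": [0, 0, -6]},
  {"delta_pos": [1.5, -21, 2.5], "angular": [0, 0, -8]},
  {"delta_pos": [1.5, -26.5, 3.5], "angular": [0, 0, -10]},
  {"delta_pos": [1, -32, 4.5], "angular": [0, 0, -12]},
  {"delta_pos": [0, -37.5, 5], "angular": [0, 0, -14]},
  {"delta_pos": [-1, -43, 6], "angular": [0, 0, -16]},
  {"delta_pos": [-2.5, -48.5, 7], "angular": [0, 0, -18]},
  {"delta_pos": [-3.5, -54, 8], "angular": [0, 0, -20]},
  {"delta_pos": [-5.5, -59, 9], "angular": [0, 0, -22]},
  {"delta_pos": [-7, -64, 10], "angular": [0, 0, -24]},
  {"delta_pos": [-9, -69, 11], "angular": [0, 0, -26]},
  {"delta_pos": [-11.5, -74, 12], "angular": [0, 0, -28]},
])

```text
t: 9.93
tool_pos: [556.3, -28.1, 89.7]
tcp_rot: [[0.054, 0.203, 0.978], [0.919, -0.393, 0.031], [0.39, 0.897, -0.208]]
contact_force: [0.0, 0.8, -1.6]
finger_gap: 42.8
grip_force: 0.5
```

Run:
```python
from h import *
st()
rows([arc(t,.9*t) for t in np.arange(74.5,90.1,1.5)]+[arc(90,81,down=5),arc(90,81,down=8)])
```

```text
[ -35.7   18.7  144.1  138.8   64.7 -145. ] 9.93 [556.3 -28.1  89.7] 42.8 [ 0.   0.8 -1.6]
[0.9, -2.0, -0.4] [-0.0, 0.0, -0.6]
[1.0, -5.6, 0.3] [-0.0, 0.0, -1.9]
[1.1, -9.3, 1.0] [-0.0, 0.0, -3.3]
[1.0, -12.9, 1.7] [-0.0, 0.0, -4.6]
[0.8, -16.6, 2.4] [-0.0, 0.0, -6.0]
[0.6, -20.2, 3.2] [-0.0, 0.0, -7.3]
[0.2, -23.8, 3.9] [-0.0, 0.0, -8.7]
[-0.3, -27.5, 4.7] [-0.0, 0.0, -10.0]
[-0.8, -31.1, 5.4] [-0.0, 0.0, -11.4]
[-1.5, -34.7, 6.2] [-0.0, 0.0, -12.7]
[-2.2, -38.2, 6.9] [-0.0, 0.0, -14.1]
[-4.5, -43.9, 8.2] [-0.0, 0.0, -14.5]
[-5.6, -46.6, 8.8] [-0.0, 0.0, -14.5]
```

Emit:
jog_arm([
  {"delta_pos": [1, -2, 0], "angular": [0, 0, -0.6]},
  {"delta_pos": [1, -5.5, 0.5], "angular": [0, 0, -2]},
  {"delta_pos": [1, -9.5, 1], "angular": [0, 0, -3.3]},
  {"delta_pos": [1, -13, 1.5], "angular": [0, 0, -4.6]},
  {"delta_pos": [1, -16.5, 2.5], "angular": [0, 0, -6]},
  {"delta_pos": [0.5, -20, 3], "angular": [0, 0, -7.3]},
  {"delta_pos": [0, -24, 4], "angular": [0, 0, -8.7]},
  {"delta_pos": [-0.5, -27.5, 4.5], "angular": [0, 0, -10]},
  {"delta_pos": [-1, -31, 5.5], "angular": [0, 0, -11.4]},
  {"delta_pos": [-1.5, -34.5, 6], "angular": [0, 0, -12.7]},
  {"delta_pos": [-2, -38, 7], "angular": [0, 0, -14]},
  {"delta_pos": [-2, -38, 7], "angular": [0, 0, -14]},
  {"delta_pos": [-2, -38, 7], "angular": [0, 0, -14]},
])

```text
t: 11.02
tool_pos: [555.3, -15.0, 53.7]
tcp_rot: [[0.004, 0.21, 0.978], [0.987, -0.161, 0.03], [0.164, 0.964, -0.208]]
contact_force: [-0.1, -0.3, 0.6]
finger_gap: 42.8
grip_force: 0.0
```

```bash
cat >> h.py <<'E'
def legtop(d):  # top-camera heights along the tube's axis
    for x in (-148,-135,-122,-110,-91,-70,-50,-30,-10):
        r,c=np.round(proj("top",jw(x,0,71))).astype(int); v=[ray("top",(r+i,c+j),depth=d[r+i,c+j])[2] for i in(-1,0,1) for j in(-1,0,1) if d[r+i,c+j]>0]
        print(x,np.round(np.median(v),1) if v else None,end="; ")
    print()
E
python3 - <<'E'
from h import *
st()
im,d=snapshot("top"); im2,_=snapshot("side")
cv2.imwrite("pics/e.png",np.hstack([cv2.resize(im[130:250,260:420],(400,300)),cv2.resize(im2[130:280,260:460],(400,300))]))
legtop(d)
rows([arc(90,81),arc(90,81,down=3)])
E
```

```text
[ -33.1   28.6  141.3  143.4   69.8 -164.3] 11.02 [555.3 -15.   53.7] 42.8 [-0.1 -0.3  0.6]
-148 71.9; -135 93.8; -122 87.8; -110 72.2; -91 70.5; -70 72.8; -50 71.2; -30 72.9; -10 71.1; 
[-0.1, -2.0, 0.2] [0.0, 0.0, -0.6]
[-0.6, -4.8, 0.9] [0.0, 0.0, -0.6]
```

View pics/e.png

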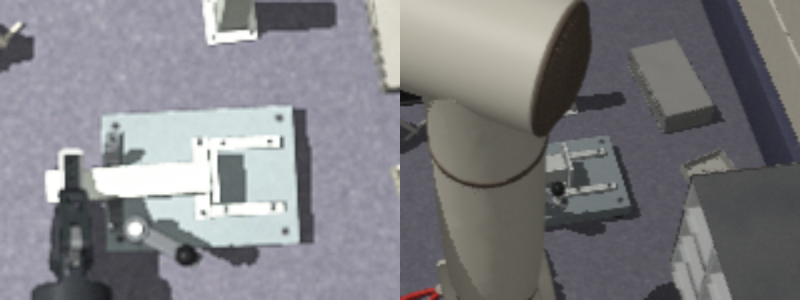

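The tube lies level in the fork, spanning (47–210,180) with its top at about 71 mm, and the plate sits at the strip near (215,180). Next the hand leaves past the tube's free end and lifts.

Run:
```python
from h import *
R=np.array(status.state()["tcp_rot"]); 
for v in (-JX*55, -JX*55+Z*220,-JX*55+Z*220-JY*30): print(np.round(R.T@v,1))
```

```text
[54.2 -9.2 -0. ]
[ 90.  203.1 -45.7]
[ 89.  196.9 -75. ]
```

Emit:
jog_arm([
  {"delta_pos": [20, -3.5, 0], "angular": [0, 0, 0]},
  {"delta_pos": [40, -7, 0], "angular": [0, 0, 0]},
  {"delta_pos": [54, -9, 0], "angular": [0, 0, 0]},
  {"delta_pos": [54, -9, 0], "angular": [0, 0, 0]},
  {"delta_pos": [90, 203, -46], "angular": [0, 0, 0]},
  {"delta_pos": [90, 203, -46], "angular": [0, 0, 0]},
  {"delta_pos": [90, 203, -46], "angular": [0, 0, 0]},
  {"delta_pos": [90, 203, -46], "angular": [0, 0, 0]},
  {"delta_pos": [90, 203, -46], "angular": [0, 0, 0]},
  {"delta_pos": [90, 203, -46], "angular": [0, 0, 0]},
])

```text
t: 11.95
tool_pos: [554.4, 41.6, 232.4]
tcp_rot: [[0.001, 0.213, 0.977], [0.986, -0.161, 0.034], [0.164, 0.964, -0.21]]
contact_force: [1.8, 1.6, 0.4]
finger_gap: 42.8
grip_force: 0.0
```

Run:
```python
from h import *
st()
im,d=snapshot("top"); cv2.imwrite("pics/f.png",cv2.resize(im[130:250,260:420],(800,600),interpolation=cv2.INTER_CUBIC)); np.save("f.npy",d)
legtop(d)
for n in("leg","leg_top","leg_edge","hold_down_knob"):
    for r in finder.spot_point("top",n)[:1]:
        z={"leg":57,"leg_top":57,"leg_edge":32,"hold_down_knob":108}[n]; w=ray("top",r["point"],z)-JO; print(n,round(r["confidence"],2),np.round([w@JX,w@JY],1))
from kin import *
q=np.array(status.state()["q"])
for R,p in [(hand(30,180+40),np.array([500,0,300])),(hand(60,180),np.array([450,-100,300])),(hand(75,180),np.array([450,-160,250]))]:
    q,e=ik(R,p,q); print(np.round(q,1),round(e,3))
```

```text
[ -20.8  -23.4  151.1  135.6   32.7 -135.8] 11.95 [554.4  41.6 232.4] 42.8 [1.8 1.6 0.4]
-148 72.3; -135 71.1; -122 71.2; -110 72.0; -91 72.9; -70 71.8; -50 72.3; -30 71.3; -10 71.3; 
leg 0.96 [7.1 0.6]
leg_top 0.67 [-151.6    0.4]
leg_edge 0.66 [-2.6 -4.9]
hold_down_knob 0.81 [-18.9 -72.4]
[-32.5 -54.  146.5  46.   42.7  -6.2] 0.034
[-41.8 -36.2 125.9  21.7  69.1  42.4] 0.0
[-40.9 -18.2 116.2  10.7  71.2  44.8] 0.0
```

View pics/f.png

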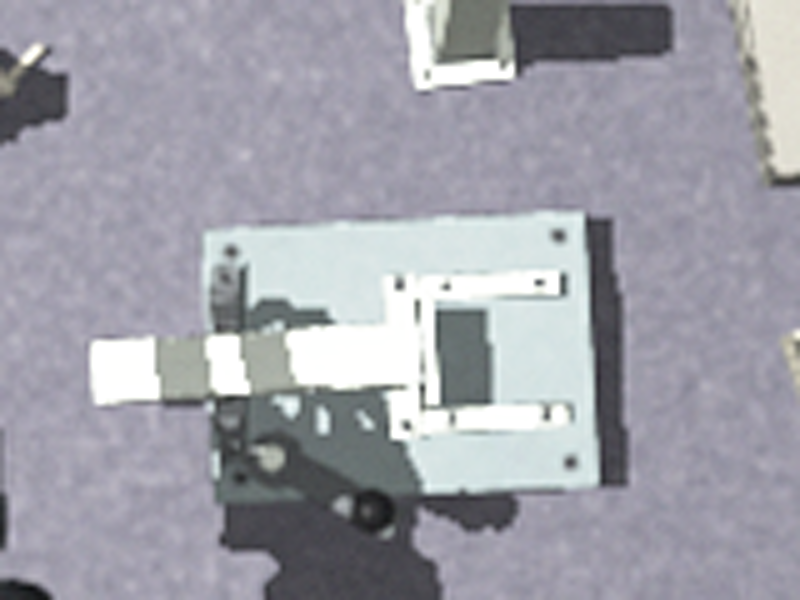

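Run:
```python
from h import *
C=lambda x,y:(130+y/5-.4,260+x/5-.4)
for n,p,z in [("plate out",(437,330),82),("plate in",(417,330),82),("tube end",(91,345),71),("tube end",(93,403),71),("strip L",(386,280),40),("bed R",(588,330),32),("bed R",(597,480),32),("knob",(372,509),108)]:
    w=ray("top",C(*p),z)-JO; print(n,np.round([w@JX,w@JY],1))
```

```text
plate out [7.4 8.6]
plate in [-1.8  9.1]
tube end [-154.4   10. ]
tube end [-154.6  -17.3]
strip L [-14.1  37.2]
bed R [82.6  9.1]
bed R [ 83.1 -63.6]
knob [-26.8 -72.7]
```

Run:
```python
from kin import *
from scipy.spatial.transform import Slerp
s=status.state(); q=np.array(s["q"]); R0=np.array(s["tcp_rot"]);p0=np.array(s["tool_pos"])
Rt=hand(75,180); pt=jw(35,8,230); rows([(Rt,pt)])
sl=Slerp([0,1],Ro.from_matrix([R0,Rt]))
for f in np.linspace(0,1,9):
    q,e=ik(sl(f).as_matrix(),p0+f*(pt-p0)+[0,0,60*np.sin(np.pi*f)],q); print(np.round(q,1),round(e,3),np.round(sl(f).as_matrix()[:,2],2))
```

```text
[-223.7, 32.6, -17.8] [43.6, -52.1, 71.8]
[ -20.7  -23.1  151.   135.7   32.9 -136. ] 0.0 [ 0.98  0.04 -0.21]
[-20.3 -32.6 148.4 110.   17.3 -99.4] 0.0 [ 0.94 -0.05 -0.32]
[-20.8 -35.8 143.3  51.8  15.  -32.2] 0.0 [ 0.89 -0.12 -0.44]
[-22.  -34.4 136.8  22.4  23.9   4.9] 0.0 [ 0.81 -0.16 -0.56]
[-24.1 -30.4 130.   13.3  33.9  21. ] 0.0 [ 0.72 -0.18 -0.67]
[-26.6 -24.6 123.3  10.2  43.1  30.7] 0.0 [ 0.61 -0.17 -0.77]
[-29.5 -17.7 116.8   9.3  51.2  37.8] 0.0 [ 0.49 -0.13 -0.86]
[-32.6  -9.9 110.5   9.4  58.7  43.8] 0.0 [ 0.37 -0.07 -0.92]
[-35.7  -1.4 103.9   9.9  65.9  49.3] 0.0 [ 0.26  0.01 -0.97]
```

Emit:
jog_arm([
  {"delta_pos": [-224, 33, -18], "angular": [43.6, -52, 71.8]},
  {"delta_pos": [-224, 33, -18], "angular": [43.6, -52, 71.8]},
  {"delta_pos": [-224, 33, -18], "angular": [43.6, -52, 71.8]},
  {"delta_pos": [-224, 33, -18], "angular": [43.6, -52, 71.8]},
  {"delta_pos": [-224, 33, -18], "angular": [43.6, -52, 71.8]},
  {"delta_pos": [-224, 33, -18], "angular": [43.6, -52, 71.8]},
  {"delta_pos": [-224, 33, -18], "angular": [43.6, -52, 71.8]},
  {"delta_pos": [-224, 33, -18], "angular": [43.6, -52, 71.8]},
  {"delta_pos": [-224, 33, -18], "angular": [43.6, -52, 71.8]},
  {"delta_pos": [-224, 33, -18], "angular": [43.6, -52, 71.8]},
  {"delta_pos": [-224, 33, -18], "angular": [43.6, -52, 71.8]},
  {"delta_pos": [-224, 33, -18], "angular": [43.6, -52, 71.8]},
  {"delta_pos": [-224, 33, -18], "angular": [43.6, -52, 71.8]},
  {"delta_pos": [-224, 33, -18], "angular": [43.6, -52, 71.8]},
  {"delta_pos": [-224, 33, -18], "angular": [43.6, -52, 71.8]},
  {"delta_pos": [-224, 33, -18], "angular": [43.6, -52, 71.8]},
  {"delta_pos": [-224, 33, -18], "angular": [43.6, -52, 71.8]},
  {"delta_pos": [-224, 33, -18], "angular": [43.6, -52, 71.8]},
], gripper=1)

```text
t: 13.7
tool_pos: [543.5, -183.4, 225.7]
tcp_rot: [[0.947, 0.093, 0.307], [0.104, -0.994, -0.023], [0.303, 0.053, -0.952]]
contact_force: [0.2, 0.7, -0.1]
finger_gap: 0.1
grip_force: 0.0
```

Run:
```python
from h import *
st(); R=hand(75,180)
rows([(R,jw(45,8,120)),(R,jw(45,8,58)),(R,jw(28,8,58))])
```

```text
[-35.8  -3.8 107.2  10.5  61.6  44.6] 13.7 [ 543.5 -183.4  225.7] 0.1 [ 0.2  0.7 -0.1]
[-31.9, 5.5, 101.2] [1.9, -2.7, 4.2]
[-50.7, 2.2, 160.2] [1.9, -2.7, 4.2]
[-49.4, -14.8, 159.6] [1.9, -2.7, 4.2]
```

Emit:
jog_arm([
  {"delta_pos": [-32, 5.5, 101], "angular": [1.9, -2.7, 4.2]},
  {"delta_pos": [-32, 5.5, 101], "angular": [1.9, -2.7, 4.2]},
  {"delta_pos": [-32, 5.5, 101], "angular": [1.9, -2.7, 4.2]},
  {"delta_pos": [-51, 2, 160], "angular": [1.9, -2.7, 4.2]},
  {"delta_pos": [-51, 2, 160], "angular": [1.9, -2.7, 4.2]},
  {"delta_pos": [-51, 2, 160], "angular": [1.9, -2.7, 4.2]},
  {"delta_pos": [-50, -8, 160], "angular": [1.9, -2.7, 4.2]},
  {"delta_pos": [-49.5, -15, 159.5], "angular": [1.9, -2.7, 4.2]},
  {"delta_pos": [-49.5, -15, 159.5], "angular": [1.9, -2.7, 4.2]},
])

```text
t: 14.45
tool_pos: [547.9, -178.2, 63.6]
tcp_rot: [[0.962, 0.037, 0.271], [0.038, -0.999, 0.001], [0.271, 0.01, -0.963]]
contact_force: [0.0, -0.1, 0.1]
finger_gap: -0.3
grip_force: 0.0
```

Run:
```python
from h import *
st(); R=hand(75,180); rows([(R,jw(28,8,58))])
im,d=snapshot("top"); cv2.imwrite("pics/g.png",cv2.resize(im[130:250,260:420],(800,600),interpolation=cv2.INTER_CUBIC))
```

```text
[-34.9  10.7 111.8  12.7  45.2  44.9] 14.45 [ 547.9 -178.2   63.6] -0.3 [ 0.  -0.1  0.1]
[-5.0, -1.0, 4.4] [0.5, -0.7, 0.4]
```

View pics/g.png

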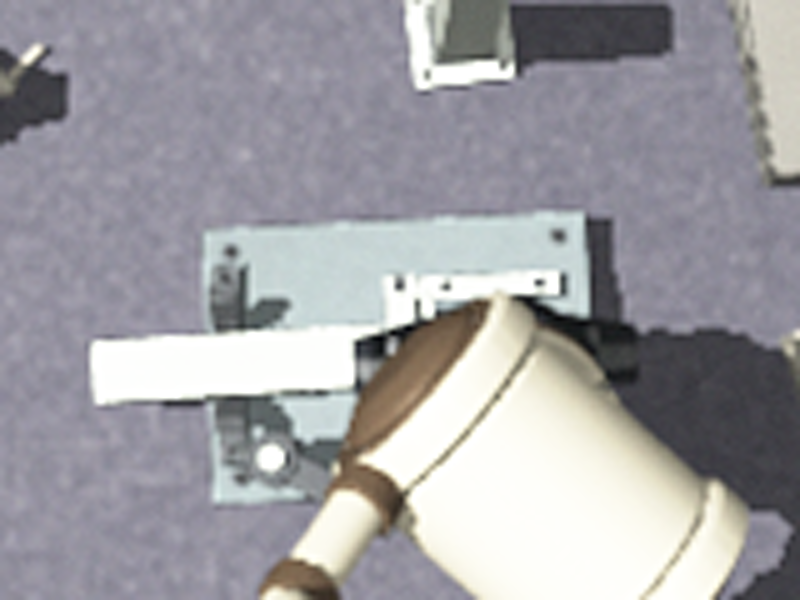

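The wrist hides the plate in this picture. The tube at (90–350,370) hasn't moved, so I'll creep forward while watching the force.

Emit:
jog_arm([
  {"delta_pos": [0, -2, 0], "angular": [0, 0, 0]},
  {"delta_pos": [0, -4, 0], "angular": [0, 0, 0]},
  {"delta_pos": [0, -5, 0], "angular": [0, 0, 0]},
  {"delta_pos": [0, -6, 0], "angular": [0, 0, 0]},
  {"delta_pos": [0, -7, 0], "angular": [0, 0, 0]},
  {"delta_pos": [0, -7, 0], "angular": [0, 0, 0]},
])

```text
t: 15.0
tool_pos: [547.0, -172.2, 62.6]
tcp_rot: [[0.962, 0.035, 0.27], [0.037, -0.999, 0.0], [0.27, 0.01, -0.963]]
contact_force: [-0.8, -0.7, -0.5]
finger_gap: -0.4
grip_force: 0.0
```

Emit:
jog_arm([
  {"delta_pos": [0, -0.5, 0], "angular": [0, 0, 0]},
  {"delta_pos": [0, -1, 0], "angular": [0, 0, 0]},
  {"delta_pos": [0, -1.5, 0], "angular": [0, 0, 0]},
  {"delta_pos": [0, -1.5, 0], "angular": [0, 0, 0]},
])

```text
t: 15.33
tool_pos: [546.9, -170.8, 62.5]
tcp_rot: [[0.962, 0.035, 0.27], [0.037, -0.999, 0.0], [0.27, 0.01, -0.963]]
contact_force: [-1.1, 0.5, -0.2]
finger_gap: 0.2
grip_force: 0.0
```

Emit:
jog_arm([
  {"delta_pos": [0, -0.5, 0], "angular": [0, 0, 0]},
  {"delta_pos": [0, -1, 0], "angular": [0, 0, 0]},
  {"delta_pos": [0, -1.5, 0], "angular": [0, 0, 0]},
  {"delta_pos": [0, -1.5, 0], "angular": [0, 0, 0]},
])

```text
t: 15.67
tool_pos: [546.9, -169.2, 62.5]
tcp_rot: [[0.962, 0.035, 0.27], [0.037, -0.999, 0.0], [0.27, 0.01, -0.963]]
contact_force: [-0.3, 0.3, -0.3]
finger_gap: -0.1
grip_force: 0.0
```

Emit:
jog_arm([
  {"delta_pos": [0, -0.5, 0], "angular": [0, 0, 0]},
  {"delta_pos": [0, -1, 0], "angular": [0, 0, 0]},
  {"delta_pos": [0, -1.5, 0], "angular": [0, 0, 0]},
  {"delta_pos": [0, -1.5, 0], "angular": [0, 0, 0]},
])

```text
t: 16.0
tool_pos: [546.9, -168.0, 62.5]
tcp_rot: [[0.962, 0.035, 0.271], [0.037, -0.999, 0.0], [0.27, 0.01, -0.963]]
contact_force: [1.3, -0.5, -0.9]
finger_gap: -0.2
grip_force: 0.6
```

Emit:
jog_arm([
  {"delta_pos": [0, -0.5, 0], "angular": [0, 0, 0]},
  {"delta_pos": [0, -1, 0], "angular": [0, 0, 0]},
  {"delta_pos": [0, -1, 0], "angular": [0, 0, 0]},
])

```text
t: 16.25
tool_pos: [546.9, -167.2, 62.6]
tcp_rot: [[0.962, 0.035, 0.271], [0.037, -0.999, -0.0], [0.271, 0.01, -0.963]]
contact_force: [-0.2, -3.3, -0.5]
finger_gap: 0.3
grip_force: 1.5
```

Emit:
jog_arm([
  {"delta_pos": [0, -0.5, 0], "angular": [0, 0, 0]},
  {"delta_pos": [0, -1, 0], "angular": [0, 0, 0]},
  {"delta_pos": [0, -1, 0], "angular": [0, 0, 0]},
])

```text
t: 16.5
tool_pos: [547.2, -166.9, 63.0]
tcp_rot: [[0.962, 0.035, 0.272], [0.037, -0.999, -0.002], [0.271, 0.012, -0.962]]
contact_force: [-0.2, -6.3, -0.7]
finger_gap: 0.1
grip_force: 2.9
```

The force rose to about 6 N and the motion stalled, so the plate is home. Now I'll back off and move to the knob.

Run:
```python
from h import *
R=hand(75,180); K0=jw(-26.8,-72.7,108); post=np.array([-71,-47.])
v=np.array([-26.8,-72.7])-post; print(np.linalg.norm(v),np.degrees(np.arctan2(v[1],v[0])))
def F(phi,off=24): 
    a=np.radians(phi); k=post+52*np.array([np.cos(a),np.sin(a)]); f=k-off*np.array([-np.sin(a),np.cos(a)]); return jw(f[0],f[1],96)
f=F(-30,38); rows([(R,jw(40,8,63)),(R,jw(40,0,190)),(R,f+[0,0,94]),(R,f)])
print("abs",np.round(f,1))
```

```text
51.12856344549493 -30.175773019282317
[-3.3, 22.4, -0.6] [0.6, -0.7, 0.4]
[23.5, 23.9, -125.0] [0.6, -0.7, 0.4]
[-77.9, -61.5, -154.7] [0.6, -0.7, 0.4]
[-103.4, -62.6, -64.2] [0.6, -0.7, 0.4]
abs [ 428.1 -108.1   96. ]
```

Emit:
jog_arm([
  {"delta_pos": [-3, 22, -0.5], "angular": [0.6, -0.7, 0.4]},
  {"delta_pos": [-3, 22, -0.5], "angular": [0.6, -0.7, 0.4]},
  {"delta_pos": [23.5, 24, -125], "angular": [0.6, -0.7, 0.4]},
  {"delta_pos": [23.5, 24, -125], "angular": [0.6, -0.7, 0.4]},
  {"delta_pos": [23.5, 24, -125], "angular": [0.6, -0.7, 0.4]},
  {"delta_pos": [23.5, 24, -125], "angular": [0.6, -0.7, 0.4]},
  {"delta_pos": [-78, -61.5, -155], "angular": [0.6, -0.7, 0.4]},
  {"delta_pos": [-78, -61.5, -155], "angular": [0.6, -0.7, 0.4]},
  {"delta_pos": [-78, -61.5, -155], "angular": [0.6, -0.7, 0.4]},
  {"delta_pos": [-78, -61.5, -155], "angular": [0.6, -0.7, 0.4]},
  {"delta_pos": [-78, -61.5, -155], "angular": [0.6, -0.7, 0.4]},
  {"delta_pos": [-103, -62.5, -64], "angular": [0.6, -0.7, 0.4]},
  {"delta_pos": [-103, -62.5, -64], "angular": [0.6, -0.7, 0.4]},
  {"delta_pos": [-103, -62.5, -64], "angular": [0.6, -0.7, 0.4]},
  {"delta_pos": [-103, -62.5, -64], "angular": [0.6, -0.7, 0.4]},
])

```text
t: 17.75
tool_pos: [426.1, -105.5, 91.6]
tcp_rot: [[0.967, 0.031, 0.252], [0.028, -0.999, 0.015], [0.252, -0.008, -0.968]]
contact_force: [-0.6, 0.8, -0.6]
finger_gap: 0.1
grip_force: 0.0
```

Run:
```python
from h import *
st(); R=hand(75,180); post=np.array([-71,-47.])
def F(phi,off=23): 
    a=np.radians(phi); k=post+52*np.array([np.cos(a),np.sin(a)]); f=k-off*np.array([-np.sin(a),np.cos(a)]); return jw(f[0],f[1],97)
rows([(R,F(p)) for p in (-30,-20,-10,0,10,20,30,40,50,60,70,80,85)])
im,d=snapshot("top")
for r in finder.spot_point("top","leg")[:1]: w=ray("top",r["point"],57)-JO; print(np.round([w@JX,w@JY],1))
```

```text
[-36.6 -13.5 131.5  12.   51.3  45. ] 17.75 [ 426.1 -105.5   91.6] 0.1 [-0.6  0.8 -0.6]
[15.9, 10.1, -1.5] [-0.4, 0.4, -0.1]
[22.2, 17.6, 0.1] [-0.4, 0.4, -0.1]
[29.7, 23.8, 2.0] [-0.4, 0.4, -0.1]
[38.1, 28.6, 4.2] [-0.4, 0.4, -0.1]
[47.2, 31.8, 6.5] [-0.4, 0.4, -0.1]
[56.7, 33.3, 9.0] [-0.4, 0.4, -0.1]
[66.2, 33.1, 11.5] [-0.4, 0.4, -0.1]
[75.7, 31.2, 13.9] [-0.4, 0.4, -0.1]
[84.6, 27.6, 16.3] [-0.4, 0.4, -0.1]
[92.8, 22.5, 18.5] [-0.4, 0.4, -0.1]
[100.0, 16.0, 20.4] [-0.4, 0.4, -0.1]
[106.0, 8.2, 22.0] [-0.4, 0.4, -0.1]
[108.5, 4.0, 22.7] [-0.4, 0.4, -0.1]
[ 3.9 -2.8]
```

Emit:
jog_arm([
  {"delta_pos": [8, 5, -1], "angular": [0, 0, 0]},
  {"delta_pos": [16, 10, -1.5], "angular": [0, 0, 0]},
  {"delta_pos": [19, 14, -1], "angular": [0, 0, 0]},
  {"delta_pos": [22, 17.5, 0], "angular": [0, 0, 0]},
  {"delta_pos": [26, 21, 1], "angular": [0, 0, 0]},
  {"delta_pos": [30, 24, 2], "angular": [0, 0, 0]},
  {"delta_pos": [34, 26.5, 3], "angular": [0, 0, 0]},
  {"delta_pos": [38, 28.5, 4], "angular": [0, 0, 0]},
  {"delta_pos": [42.5, 30.5, 5.5], "angular": [0, 0, 0]},
  {"delta_pos": [47, 32, 6.5], "angular": [0, 0, 0]},
  {"delta_pos": [52, 33, 8], "angular": [0, 0, 0]},
  {"delta_pos": [56.5, 33.5, 9], "angular": [0, 0, 0]},
  {"delta_pos": [61.5, 33.5, 10], "angular": [0, 0, 0]},
  {"delta_pos": [66, 33, 11.5], "angular": [0, 0, 0]},
  {"delta_pos": [71, 32.5, 13], "angular": [0, 0, 0]},
  {"delta_pos": [75.5, 31, 14], "angular": [0, 0, 0]},
  {"delta_pos": [80, 29.5, 15], "angular": [0, 0, 0]},
  {"delta_pos": [84.5, 27.5, 16.5], "angular": [0, 0, 0]},
  {"delta_pos": [89, 25, 17.5], "angular": [0, 0, 0]},
  {"delta_pos": [93, 22.5, 18.5], "angular": [0, 0, 0]},
])

```text
t: 19.52
tool_pos: [524.1, -126.6, 102.0]
tcp_rot: [[0.965, 0.031, 0.259], [0.03, -1.0, 0.01], [0.259, -0.002, -0.966]]
contact_force: [-1.4, -1.1, -0.0]
finger_gap: 0.2
grip_force: 0.6
```

Run:
```python
from h import *
st(); R=hand(75,180); post=np.array([-71,-47.])
def F(phi,off=23): 
    a=np.radians(phi); k=post+52*np.array([np.cos(a),np.sin(a)]); f=k-off*np.array([-np.sin(a),np.cos(a)]); return jw(f[0],f[1],97)
rows([(R,F(p)) for p in (60,65,70,75,80,85,90,95)])
im,d=snapshot("top"); cv2.imwrite("pics/i.png",cv2.resize(im[130:250,260:420],(800,600),interpolation=cv2.INTER_CUBIC))
```

```text
[-31.2   1.8 116.3  10.8  49.8  50.9] 19.52 [ 524.1 -126.6  102. ] 0.2 [-1.4 -1.1 -0. ]
[-4.1, -1.6, 4.0] [-0.1, -0.0, -0.0]
[-0.4, -4.7, 5.1] [-0.1, -0.0, -0.0]
[3.1, -8.1, 6.0] [-0.1, -0.0, -0.0]
[6.3, -11.9, 6.8] [-0.1, -0.0, -0.0]
[9.1, -15.9, 7.6] [-0.1, -0.0, -0.0]
[11.6, -20.1, 8.3] [-0.1, -0.0, -0.0]
[13.7, -24.5, 8.9] [-0.1, -0.0, -0.0]
[15.5, -29.2, 9.3] [-0.1, -0.0, -0.0]
```

View pics/i.png

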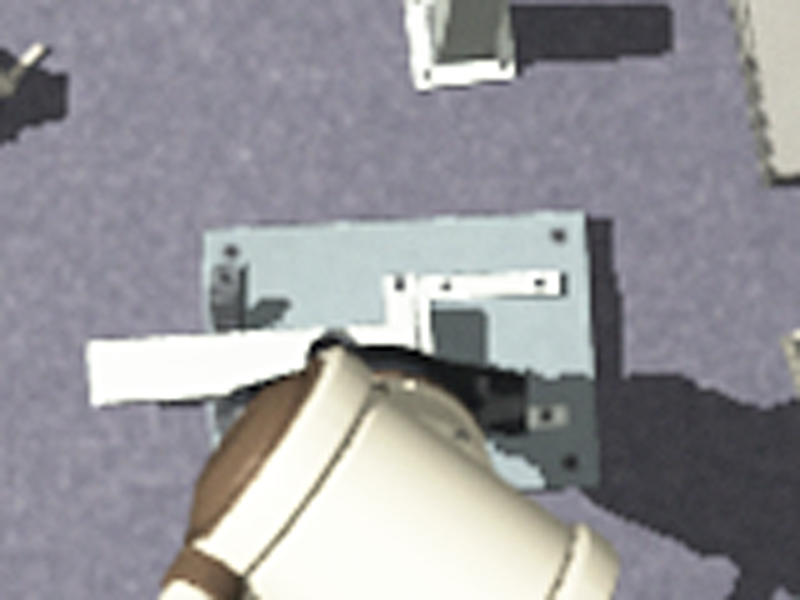

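Emit:
jog_arm([
  {"delta_pos": [-2, -2, 4], "angular": [0, 0, 0]},
  {"delta_pos": [0, -4.5, 5], "angular": [0, 0, 0]},
  {"delta_pos": [3, -8, 6], "angular": [0, 0, 0]},
  {"delta_pos": [6, -12, 7], "angular": [0, 0, 0]},
  {"delta_pos": [9, -16, 7.5], "angular": [0, 0, 0]},
  {"delta_pos": [11.5, -20, 8], "angular": [0, 0, 0]},
  {"delta_pos": [12.5, -22, 8.5], "angular": [0, 0, 0]},
  {"delta_pos": [12.5, -22, 8.5], "angular": [0, 0, 0]},
])

```text
t: 20.23
tool_pos: [537.3, -103.6, 96.9]
tcp_rot: [[0.965, 0.032, 0.258], [0.03, -0.999, 0.011], [0.259, -0.003, -0.966]]
contact_force: [0.5, -0.5, -0.8]
finger_gap: 0.2
grip_force: 0.0
```

Emit:
jog_arm([
  {"delta_pos": [0.5, -1, 0], "angular": [0, 0, 0]},
  {"delta_pos": [1, -2, 0], "angular": [0, 0, 0]},
  {"delta_pos": [1, -2, 0], "angular": [0, 0, 0]},
])

```text
t: 20.48
tool_pos: [537.9, -102.1, 97.0]
tcp_rot: [[0.966, 0.031, 0.258], [0.03, -1.0, 0.01], [0.258, -0.002, -0.966]]
contact_force: [-0.9, -0.6, 0.0]
finger_gap: -0.0
grip_force: 0.3
```

Emit:
jog_arm([
  {"delta_pos": [0, -1, 0], "angular": [0, 0, 0]},
  {"delta_pos": [0, -2, 0], "angular": [0, 0, 0]},
  {"delta_pos": [0, -2, 0], "angular": [0, 0, 0]},
])

```text
t: 20.73
tool_pos: [538.0, -100.5, 97.2]
tcp_rot: [[0.965, 0.031, 0.259], [0.03, -1.0, 0.01], [0.259, -0.002, -0.966]]
contact_force: [1.0, -2.1, -0.8]
finger_gap: -0.0
grip_force: 1.1
```

Emit:
jog_arm([
  {"delta_pos": [0, -1, 0], "angular": [0, 0, 0]},
  {"delta_pos": [0, -1.5, 0], "angular": [0, 0, 0]},
  {"delta_pos": [0, -1.5, 0], "angular": [0, 0, 0]},
])

```text
t: 20.98
tool_pos: [538.0, -100.1, 97.3]
tcp_rot: [[0.965, 0.031, 0.259], [0.03, -1.0, 0.008], [0.259, 0.0, -0.966]]
contact_force: [-0.1, -6.8, -2.9]
finger_gap: -0.1
grip_force: 3.4
```

The end stop is reached: the force jumped and the motion stalled. I'll retreat by backing off, then lifting.

Emit:
jog_arm([
  {"delta_pos": [0, 15, 0], "angular": [0, 0, 0]},
  {"delta_pos": [0, 25, 0], "angular": [0, 0, 0]},
  {"delta_pos": [0, 25, -60], "angular": [0, 0, 0]},
  {"delta_pos": [0, 25, -120], "angular": [0, 0, 0]},
  {"delta_pos": [0, 25, -120], "angular": [0, 0, 0]},
  {"delta_pos": [-100, 150, -160], "angular": [0, 0, 0]},
  {"delta_pos": [-100, 150, -160], "angular": [0, 0, 0]},
  {"delta_pos": [-100, 150, -160], "angular": [0, 0, 0]},
  {"delta_pos": [-100, 150, -160], "angular": [0, 0, 0]},
  {"delta_pos": [-100, 150, -160], "angular": [0, 0, 0]},
  {"delta_pos": [-100, 150, -160], "angular": [0, 0, 0]},
  {"delta_pos": [-100, 150, -160], "angular": [0, 0, 0]},
  {"delta_pos": [-100, 150, -160], "angular": [0, 0, 0]},
  {"delta_pos": [-100, 150, -160], "angular": [0, 0, 0]},
])

```text
t: 22.15
tool_pos: [405.3, -251.9, 225.2]
tcp_rot: [[0.966, 0.034, 0.258], [0.032, -0.999, 0.012], [0.258, -0.003, -0.966]]
contact_force: [-0.3, 0.9, 0.1]
finger_gap: 0.0
grip_force: 0.0
```

Run:
```python
from h import *
st()
im,d=snapshot("top"); cv2.imwrite("pics/j.png",cv2.resize(im[130:250,260:420],(800,600),interpolation=cv2.INTER_CUBIC)); legtop(d)
for n,z in(("leg",57),("leg_top",57),("hold_down_knob",108)):
    for r in finder.spot_point("top",n)[:1]: w=ray("top",r["point"],z)-JO; print(n,round(r["confidence"],2),np.round([w@JX,w@JY],1))
```

```text
[-54.9 -15.4 116.8  13.3  70.9  29.7] 22.15 [ 405.3 -251.9  225.2] 0.0 [-0.3  0.9  0.1]
-148 70.6; -135 71.2; -122 71.8; -110 71.4; -91 70.2; -70 115.3; -50 73.1; -30 71.5; -10 71.2; 
leg 0.91 [13.   0.1]
leg_top 0.56 [-160.3   -9.2]
hold_down_knob 0.62 [-208.1  148.1]
```

View pics/j.png

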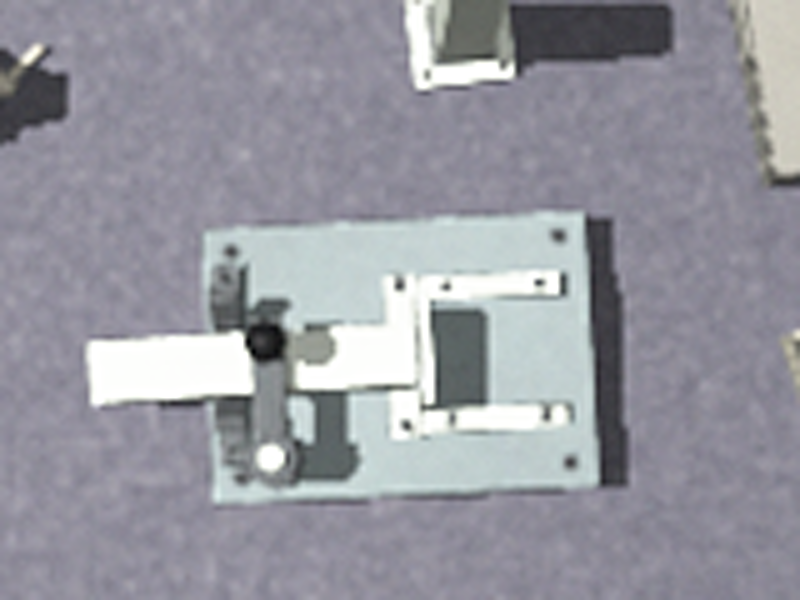

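The arm lies across the tube, with the knob at (265,340) straight above the post at (270,458). The tube is level and in line, the plate is against the strip, and the robot is clear.

```bash
python3 -c "
from workcell import job; print(job.hand_in())"
```

```text
the job is handed in; nothing more can be done
None
```

The job is handed in, verdict not shown: the leg lies level in the fork with its foot plate against the stop strip, the hold-down arm is at its end stop across the tube, and the arm had backed well clear at about 22 s of the 66 s allowed.

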